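# Fetch the coffee canister over the shelf rail

### The job

Take the tall slim aluminium canister off the organiser's top shelf: lift it straight up until it clears the front rail, then draw it forward and lower it onto the round cork mat on the counter, setting it down rather than dropping it, so that it stands upright in the middle of the mat. Leave the short canister standing where it is on the shelf.

Things in the scene. Friction and masses are not known exactly. Their poses are not given: they have to be found in the camera images.
- canister: The thing to fetch: a closed plain aluminium cylinder with a flat lid, 52 mm in diameter and 120 mm tall (plus a small knob, 16 mm wide and 7 mm high, on the lid), 0.17 to 0.35 kg, standing on the organiser's shelf behind the rail. Twice as tall as its neighbour. Origin at the centre of its underside, z up along its axis. The side is smooth over its full height.
- short_canister: The neighbour on the same shelf, left or right of the tall one, centres at least 85 mm apart: a closed plain aluminium cylinder 52 mm in diameter and 60 mm tall plus a 7 mm knob, to be left standing. Origin at the centre of its underside. (A third, far bigger canister, 96 mm across, stands on the counter and is not involved.)
- organiser: Light grey plastic box with drawer fronts, fixed; 140 mm deep (x), 360 wide (y). Origin: centre of underside; front (-x) roughly faces the robot, y left, z up. Its top at z = 100 mm is the shelf, y = -174 to 80. Front rail: steel bar 8 mm thick along y at x = -62, top at z = 135. Back lip (x = 67) to z = 120, cheek at the -y end to z = 135, closed press-button lid box at y = 80 to 180 to z = 149.
- mat: Round cork mat fixed flat on the counter in front of the organiser: 110 mm in diameter, 5 mm thick. Origin at the centre of its underside; upper face 5 mm above it. Beside it stand a cup (58 mm tall, centre about 130 mm to +y) and a small steel pot (centre about 140 mm to -y, with a long handle rising to 95 mm and pointing away from the mat).
There are look-alikes about, which are no part of the job. There is more than one size of the mat; the one meant has the size given above.

How it is judged:
By the outcome, as a careful person would: the job done as asked, in the order asked, and still so for the second after the job is handed in, with the robot touching nothing.
It also fails if it takes over 38 s, if anything falls off the work surface, if the arm or the gripper's body presses on something with over 40 N, if the wrist force passes 120 N, or if a joint passes its speed limit or range.

### The arm

A 7-joint arm with a two-finger parallel gripper is mounted at the origin on the work surface. World frame = base frame: x ahead of the robot, y to its left, z up, the work surface at z = 0. Lengths are in m, angles in rad, forces in N, time in s.
With the tool pointing down it reaches from about 0.425 to 0.825 m from the base axis. Payload 3.6 kg.
Tool frame: the origin (TCP) lies between the finger pads; the fingertips stand 11 mm ahead of it and the grasp point (between the pads) lies 8 mm behind it; z points along the fingers, y is the direction in which the jaws open and shut (so a half turn about z gives the same grasp; the last joint's range is limited). The gripper opens to 93 mm and grips with 3 to 60 N. Pads are 15 mm wide; open, the fingers measure 128 mm over their backs; the gripper's body (75 mm by 188 mm) begins 65 mm behind the grasp point.
Start: joints at [-1.147, 0.615, -0.013, 1.423, 0.008, 1.103, -0.04], TCP at [0.283, 0.585, 0.23] pointing down, gripper open.
Joint ranges: [-3.12, 3.12], [-0.3, 2.06], [-1.34, 1.32], [0.26, 2.42], [-1.36, 4.5], [0.01, 1.98], [-2.84, 2.84]. Speed limits (rad/s): [2.79, 2.79, 3.14, 3.14, 3.14, 3.14, 3.14].

### API

Orientations are given as a rotation vector (axis times angle).
In Python, from station import manip gives the robot as it stands. The module is installed in compiled form; this text tells all that it offers.
- The arm moves only by the tool arm_command, never from a script. Its argument "targets" is a list that holds one entry, the list of rows, each a list of 7 numbers: the shift along the tool's x, y, z in mm, then the turn, a rotation vector about the tool's x, y, z in rad, then the opening in per cent of the stroke, from 0 (shut) to 100 (fully open). A call has exactly 10 rows; each row is the pose to reach, as a shift and turn from the pose measured when the call began, along the tool's axes at that moment; what a row does not reach only later rows make up. A row lasts 1/8 s, in which the tool goes at most 62.5 mm and 10.7 degrees, less where a joint would pass 70% of its speed; a pose out of reach is approached as far as the arm can. A call with a gripper value outside its range is refused whole. The fingers move at their own pace and stop on an object; "newtons" is the grip in N (left out, the last holds). Time passes only in rows, so rows that repeat a pose let the fingers close, or fill a call up. It gives the time, the measured TCP pose, the force and the opening at its end, in the units of the state.
- manip.read_state(): the state, without advancing time (a new reading comes with each control period).
- manip.grab_frame(name): name is "side" or "top"; returns the picture (480x640x3 uint8, blue, green, red); there is no depth.
- manip.camera_info(name): a dict with "camera_matrix" (3x3 intrinsics, pixels), "D" ([k1, k2, p1, p2, k3] as OpenCV has them; the pictures are not rectified), "rvec" (rotation vector, rad) and "tvec" (3), from world to camera coordinates, as OpenCV has them. Camera axes: x right, y down, z forward; pixel columns grow to the right and rows downward; lengths in m; the calibration is good to about 2 mm. A picture is of the moment at which its call begins. camera_info takes no time and is no camera call.
- manip.sign_off(): hands the job in, once; it reports no verdict.
The state is a dict: "clock": time; "joints": joint angles; "dq": joint speeds; "joint_torque": joint torques, N m; "position": TCP position; "orientation": TCP orientation; "force": force on the tool from outside, world axes, zero at the start; "ft_torque": the same for the moment, N m; "width": opening from 0.0 (shut) to 1.0 (fully open).
Only numpy, scipy, OpenCV 4.12 (cv2) and the standard library are available. Lean on these libraries where they do the work, as an engineer would, in place of code of your own. Each camera call takes 0.05 s, during which the arm holds its last target. There are 200 camera calls.

## Working session

There is one attempt and no reset: what is moved stays moved. The work goes in short steps, Python scripts to look and compute and a tool call to move; the robot and the scene stay as the last step left them, time stands still between calls to the robot, and variables do not carry over. Pictures are saved under pics/ and viewed, about 8 in all and at most 12, crops included, and the job is handed in when it is done.

Besides the shell and the picture viewer there is one more tool, called after "Request:" in YAML: its name, and indented under it one key for each argument. arm_command: Moves the arm, as the interface text tells. Its arguments: {"type":"object","properties":{"targets":{"type":"array"},"newtons":{"type":"number"}},"required":["targets"]}

```bash
mkdir -p pics; python3 - <<'E'
from station import manip
import cv2
for n in("side","top"):
    cv2.imwrite(f"pics/{n}0.png",manip.grab_frame(n)); c=manip.camera_info(n)
    print(n,c)
print(manip.read_state())
E
```

```text
side {'camera_matrix': array([[450.40809945,   0.        , 316.26873112],
       [  0.        , 450.40809945, 238.67495038],
       [  0.        ,   0.        ,   1.        ]]), 'D': array([-0.03325643,  0.        ,  0.        ,  0.        ,  0.        ]), 'rvec': array([ 2.02760224, -0.81598386,  0.4242633 ]), 'tvec': array([-0.35821753,  0.22910262,  0.63367156])}
top {'camera_matrix': array([[540.46171951,   0.        , 316.21889912],
       [  0.        , 540.46171951, 233.4367527 ],
       [  0.        ,   0.        ,   1.        ]]), 'D': array([-0.15408581,  0.        ,  0.        ,  0.        ,  0.        ]), 'rvec': array([ 2.1468293 , -2.20046657,  0.09964406]), 'tvec': array([-0.05626238,  0.45641746,  0.90748773])}
{'clock': 0.1, 'joints': array([-1.14648346,  0.61578283, -0.0126143 ,  1.42468544,  0.00811844,
        1.10342512, -0.04039636]), 'dq': array([-0.00095178, -0.00186982,  0.00072121, -0.00289158,  0.00029888,
       -0.00171919,  0.00080378]), 'joint_torque': array([ 9.74296054e-04, -4.60046053e+01,  2.09751385e-01, -1.66244513e+01,
       -6.12037489e-02,  1.69061153e-02,  1.13759083e-04]), 'position': array([0.2829056 , 0.58445934, 0.2286404 ]), 'orientation': array([-0.70193564, -3.06169773,  0.00345972]), 'force': array([ 0.21389188,  0.00085313, -0.18051908]), 'ft_torque': array([-0.02195118, -0.00534354,  0.05483353]), 'width': 0.9978363597376088}
```

View pics/side0.png

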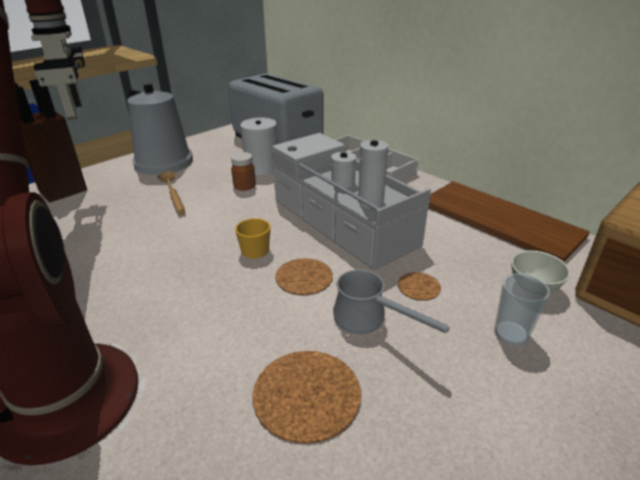

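View pics/top0.png

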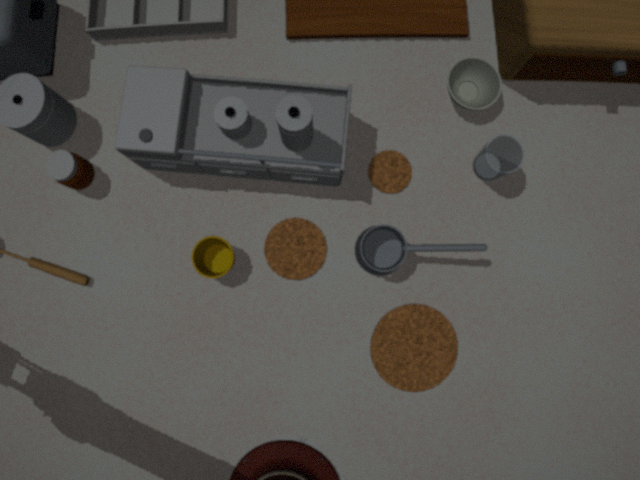

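The top view shows the mat (110 mm) at about (296,249), between the cup (213,257) and the pot (382,250). The tall canister's knob is at about (294,106) and the short one's at about (230,110). In the side view the tall knob is at (374,143).

```bash
cat > h.py <<'E'
from station import manip
import cv2, numpy as np
from scipy.spatial.transform import Rotation as R
def ray(n,uv):
    c=manip.camera_info(n); Rm=cv2.Rodrigues(c["rvec"])[0]
    p=cv2.undistortPoints(np.array([[uv]],float),c["camera_matrix"],c["D"])[0,0]
    return -Rm.T@c["tvec"], Rm.T@np.array([*p,1.])
def onz(n,uv,z):
    o,d=ray(n,uv); return o+d*(z-o[2])/d[2]
def tri(a,b):
    (o1,d1),(o2,d2)=ray("side",a),ray("top",b)
    s=np.linalg.lstsq(np.c_[d1,-d2],o2-o1,rcond=None)[0]
    p,q=o1+s[0]*d1,o2+s[1]*d2
    return (p+q)/2,np.linalg.norm(p-q)
E
python3 - <<'E'
from h import *
np.set_printoptions(precision=4,suppress=True)
t=cv2.imread("pics/top0.png"); s=cv2.imread("pics/side0.png")
for n,im in(("top",t),("side",s)):
    h=cv2.cvtColor(im,cv2.COLOR_BGR2HSV)
    m=cv2.inRange(h,(5,90,60),(20,220,255))
    m=cv2.morphologyEx(m,cv2.MORPH_CLOSE,np.ones((5,5)))
    for c in cv2.findContours(m,cv2.RETR_EXTERNAL,cv2.CHAIN_APPROX_NONE)[0]:
        if cv2.contourArea(c)<500: continue
        P=np.array([onz(n,p,0.005)[:2] for p in c[:,0].astype(float)])
        (x,y),r=cv2.minEnclosingCircle(P.astype(np.float32))
        print(n,cv2.boundingRect(c),"xy",x,y,"d",2*r,"mean",P.mean(0))
a=cv2.resize(t[60:200,110:370],None,fx=3,fy=3,interpolation=cv2.INTER_CUBIC)
b=cv2.resize(s[130:270,265:440],None,fx=3,fy=3,interpolation=cv2.INTER_CUBIC)
cv2.imwrite("pics/a.png",a); cv2.imwrite("pics/b.png",b)
E
```

```text
top (371, 304, 87, 88) xy 0.2534448206424713 -0.23233255743980408 d 0.15245169401168823 mean [ 0.2534 -0.2318]
top (0, 249, 87, 36) xy 0.4097212553024292 0.43418240547180176 d 0.18326063454151154 mean [0.4099 0.4313]
top (265, 218, 62, 62) xy 0.43150556087493896 -0.030283130705356598 d 0.1086772009730339 mean [ 0.4312 -0.0306]
top (370, 151, 42, 42) xy 0.5638858079910278 -0.1999860256910324 d 0.07770014554262161 mean [ 0.564  -0.2001]
top (524, 0, 116, 50) xy 0.8648124933242798 -0.6109981536865234 d 0.27472105622291565 mean [ 0.8587 -0.6044]
top (286, 0, 183, 35) xy 0.8637385964393616 -0.19170640408992767 d 0.34773585200309753 mean [ 0.8626 -0.1905]
side (253, 351, 108, 92) xy 0.25498539209365845 -0.2312743067741394 d 0.15562351047992706 mean [ 0.2525 -0.234 ]
side (97, 344, 40, 89) xy 0.04451257362961769 -0.010241791605949402 d 0.16980183124542236 mean [ 0.0617 -0.0285]
side (398, 272, 42, 28) xy 0.5646985769271851 -0.20048971474170685 d 0.0803636983036995 mean [ 0.5636 -0.2012]
side (276, 259, 56, 36) xy 0.43208280205726624 -0.030121777206659317 d 0.11033067107200623 mean [ 0.4313 -0.0308]
side (235, 218, 36, 41) xy 0.4449195861816406 0.14612053334712982 d 0.1606837809085846 mean [0.4456 0.1469]
side (0, 197, 26, 47) xy 0.09126141667366028 0.6094675660133362 d 0.259412556886673 mean [0.0779 0.6029]Traceback (most recent call last):
  File "<stdin>", line 10, in <module>
  File "h.py", line 9, in onz
    o,d=ray(n,uv); return o+d*(z-o[2])/d[2]
        ~~~^^^^^^
  File "h.py", line 5, in ray
    c=manip.camera_info(n); Rm=cv2.Rodrigues(c["rvec"])[0]
ValueError: time passes only in moves, steps and waits
```

The mat is at (0.4315, -0.0305), with a measured diameter of 109–110 mm and both views agreeing. I'll cache the calibration so it isn't fetched on every call, then make the crops.

```bash
sed -i 's/c=manip.camera_info(n); /c=CAM[n]; /; s/^def ray/CAM={n:manip.camera_info(n) for n in ("side","top")}\ndef ray/' h.py
python3 - <<'E'
from h import *
t=cv2.imread("pics/top0.png"); s=cv2.imread("pics/side0.png")
a=cv2.resize(t[60:200,110:370],None,fx=3,fy=3,interpolation=cv2.INTER_CUBIC)
b=cv2.resize(s[130:270,265:440],None,fx=4,fy=4,interpolation=cv2.INTER_CUBIC)
cv2.imwrite("pics/a.png",a); cv2.imwrite("pics/b.png",b)
E
```

```text
(no output)
```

View pics/a.png

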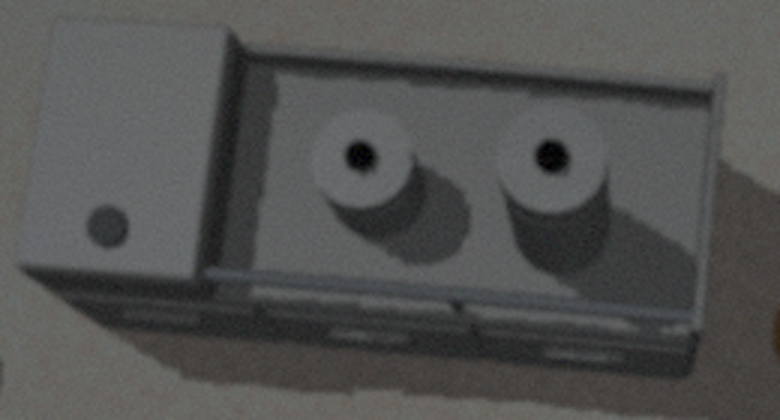

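View pics/b.png

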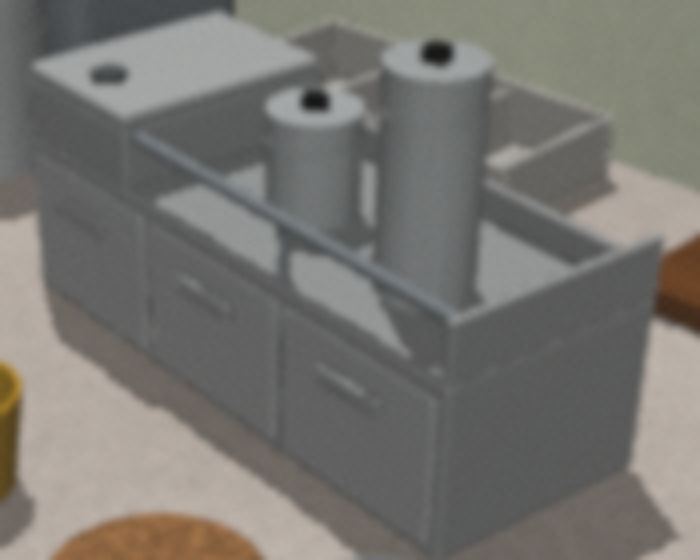

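The top crop shows the tall lid centred at (553,159) with its knob at (552,155), the short lid centre at (361,160), and the rail running from (210,272) to (690,318). The side crop shows the tall knob at (437,53) and the short knob at (315,99).

```bash
python3 - <<'E'
from h import *
np.set_printoptions(precision=4,suppress=True)
T=lambda u,v:((u+.5)/3-.5+110,(v+.5)/3-.5+60)
S=lambda u,v:((u+.5)/4-.5+265,(v+.5)/4-.5+130)
print("lid",onz("top",T(553,159),.22),"knob",onz("top",T(552,155),.2245),tri(S(437,53),T(552,155)))
for p in((498,159),(608,159),(553,105),(553,213)): print(onz("top",T(*p),.22))
print("lid side",onz("side",S(437,62),.22))
print("short",onz("top",T(361,160),.16),tri(S(315,99),T(360,155)))
a,b=onz("top",T(210,272),.135),onz("top",T(690,318),.135);print("rail",a,b,"yaw",np.degrees(np.arctan2(*((a-b)[:2])))) 
a,b=onz("top",T(240,48),.12),onz("top",T(715,85),.12);print("lip",a,b,np.degrees(np.arctan2(*((a-b)[:2])))) 
a,b=onz("top",T(720,75),.135),onz("top",T(700,330),.135);print("cheek",a,b)
print("lidbox",onz("top",T(235,30),.149),onz("top",T(200,278),.149))
print(R.from_rotvec(manip.read_state()["orientation"]).as_matrix())
E
```

```text
lid [ 0.6056 -0.0407  0.22  ] knob [ 0.606  -0.0405  0.2245] (array([ 0.6057, -0.0404,  0.2253]), np.float64(0.00014051797244656581))
[ 0.6063 -0.0152  0.22  ]
[ 0.6049 -0.0662  0.22  ]
[ 0.6318 -0.0412  0.22  ]
[ 0.5797 -0.0402  0.22  ]
lid side [ 0.6077 -0.0391  0.22  ]
short [0.6277 0.0582 0.16  ] (array([0.6283, 0.0575, 0.1666]), np.float64(0.00042154310107324984))
rail [0.5789 0.141  0.135 ] [ 0.5474 -0.1058  0.135 ] yaw 7.278399101914353
lip [0.7066 0.1306 0.12  ] [ 0.677  -0.1238  0.12  ] 6.628313160517055
cheek [ 0.6769 -0.1256  0.135 ] [ 0.5411 -0.1107  0.135 ]
lidbox [0.7048 0.1265 0.149 ] [0.5724 0.1426 0.149 ]
[[-0.9001  0.4356 -0.0009]
 [ 0.4356  0.9001 -0.002 ]
 [-0.     -0.0022 -1.    ]]
```

The tall canister's axis is at (0.606, -0.0405), and both views agree. The rail yaw is about 7°. I'll take a top-down grasp high on the side, with the jaws parallel to the rail. First comes a travel move at z ≈ 0.29.

Request:
arm_command:
  targets:
    - [[-10, -8, -25, 0, 0, 0, 100], [-45, -35, -55, 0, 0, -0.04, 100], [-90, -70, -60, 0, 0, -0.08, 100], [-135, -105, -60, 0, 0, -0.12, 100], [-180, -140, -60, 0, 0, -0.16, 100], [-225, -175, -60, 0, 0, -0.2, 100], [-270, -210, -60, 0, 0, -0.24, 100], [-315, -243, -60, 0, 0, -0.28, 100], [-345, -265, -60, 0, 0, -0.31, 100], [-354, -273, -60, 0, 0, -0.32, 100]]
  newtons: 35

```text
clock: 1.35
position: [0.4835, 0.1819, 0.2889]
orientation: [-0.213, -3.133, 0.005]
force: [0.1, 0.7, -0.9]
width: 0.997
```

```bash
cat >> h.py <<'E'
def go(x,y,z,yaw=-7.0):
    "tool-frame shift/turn to TCP x,y,z pointing straight down, jaw at yaw deg from world y"
    s=manip.read_state(); A=R.from_rotvec(s["orientation"])
    c,n=np.cos(np.radians(yaw)),np.sin(np.radians(yaw))
    B=np.array([[-c,-n,0],[-n,c,0],[0,0,-1.]])
    print("clock",s["clock"],"pos",s["position"].round(4),"F",s["force"].round(1),"w",round(s["width"],3),"q",s["joints"].round(2))
    print("shift mm",(A.inv().apply(np.array([x,y,z])-s["position"])*1000).round(1),"turn",(A.inv()*R.from_matrix(B)).as_rotvec().round(3))
E
python3 -c "
from h import *
go(.606,-.0405,.289)"
```

```text
clock 1.35 pos [0.4835 0.1819 0.2889] F [ 0.1  0.7 -0.9] w 0.997 q [-0.4   0.35 -0.    1.71  0.    1.08  1.03]
shift mm [-151.5 -203.8    0.4] turn [-0.003 -0.001 -0.013]
```

Request:
arm_command:
  targets:
    - [[-10, -14, 0, 0, 0, 0, 100], [-40, -54, 0, 0, 0, 0, 100], [-75, -100, 0, 0, 0, -0.01, 100], [-110, -148, 0, 0, 0, -0.01, 100], [-138, -186, 0, 0, 0, -0.01, 100], [-150, -202, 0, 0, 0, -0.01, 100], [-151, -204, 0, 0, 0, -0.01, 100], [-151, -204, 0, 0, 0, -0.01, 100], [-151, -204, 0, 0, 0, -0.01, 100], [-151, -204, 0, 0, 0, -0.01, 100]]

```text
clock: 2.6
position: [0.6052, -0.0391, 0.2897]
orientation: [-0.193, -3.134, 0.004]
force: [-0.6, 0.8, 0.1]
width: 1.001
```

```bash
python3 -c "
from h import *
go(.606,-.0405,.187)
cv2.imwrite('pics/s1.png',manip.grab_frame('side'));cv2.imwrite('pics/t1.png',manip.grab_frame('top'))
im=np.hstack([cv2.imread('pics/s1.png')[60:260,240:460],cv2.imread('pics/t1.png')[20:220,200:380]])
cv2.imwrite('pics/c1.png',cv2.resize(im,None,fx=2,fy=2))"
```

```text
clock 2.6 pos [ 0.6052 -0.0391  0.2897] F [-0.6  0.8  0.1] w 1.001 q [-0.01  0.5   0.06  1.47 -0.03  1.18  1.5 ]
shift mm [ -1.   -1.  102.7] turn [-0.003 -0.001 -0.001]
```

View pics/c1.png

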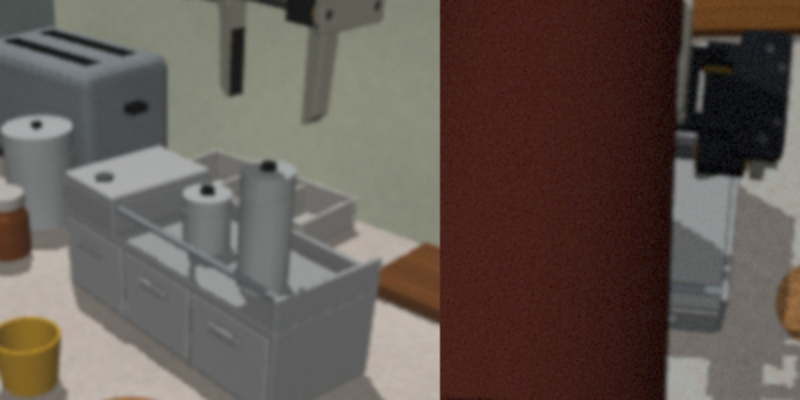

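The fingertips are at crop pixels (232,95) and (313,120), so they straddle the line above the knob at (268,165). The arm hides the canister from the top camera. Next I descend.

Request:
arm_command:
  targets:
    - [[-1, -1, 8, 0, 0, 0, 100], [-1, -1, 22, 0, 0, 0, 100], [-1, -1, 36, 0, 0, 0, 100], [-1, -1, 50, 0, 0, 0, 100], [-1, -1, 64, 0, 0, 0, 100], [-1, -1, 78, 0, 0, 0, 100], [-1, -1, 90, 0, 0, 0, 100], [-1, -1, 99, 0, 0, 0, 100], [-1, -1, 103, 0, 0, 0, 100], [-1, -1, 103, 0, 0, 0, 100]]

```text
clock: 3.95
position: [0.6062, -0.0413, 0.1866]
orientation: [-0.195, -3.134, 0.005]
force: [-1.1, 0.2, 0.8]
width: 1.003
```

Request:
arm_command:
  targets:
    - [[0, 0, 0, 0, 0, 0, 85], [0, 0, 0, 0, 0, 0, 75], [0, 0, 0, 0, 0, 0, 68], [0, 0, 0, 0, 0, 0, 62], [0, 0, 0, 0, 0, 0, 57], [0, 0, 0, 0, 0, 0, 52], [0, 0, 0, 0, 0, 0, 46], [0, 0, 0, 0, 0, 0, 40], [0, 0, 0, 0, 0, 0, 30], [0, 0, 0, 0, 0, 0, 30]]
  newtons: 35

```text
clock: 5.2
position: [0.6063, -0.0408, 0.1867]
orientation: [-0.195, -3.135, 0.004]
force: [1.6, 2.4, 0.8]
width: 0.556
```

```bash
python3 -c "
from h import *
go(.606,-.0405,.252)
cv2.imwrite('pics/s2.png',manip.grab_frame('side'))
cv2.imwrite('pics/c2.png',cv2.resize(cv2.imread('pics/s2.png')[80:260,260:440],None,fx=3,fy=3))"
```

```text
clock 5.2 pos [ 0.6063 -0.0408  0.1867] F [1.6 2.4 0.8] w 0.556 q [-0.    0.59  0.05  1.61 -0.03  0.94  1.51]
shift mm [  0.4   0.1 -65.3] turn [-0.002 -0.001 -0.002]
```

View pics/c2.png

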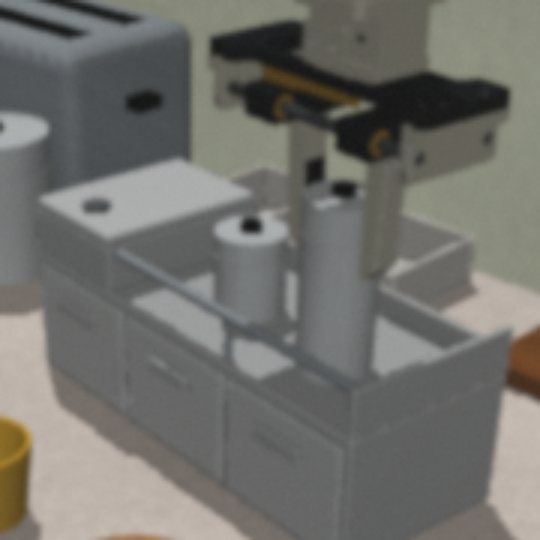

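The opening is 51.7 mm, which matches the 52 mm canister. The crop shows it held between the fingers near (340,230), still upright. I'll lift it straight up.

Request:
arm_command:
  targets:
    - [[0, 0, -3, 0, 0, 0, 30], [0, 0, -9, 0, 0, 0, 30], [0, 0, -17, 0, 0, 0, 30], [0, 0, -26, 0, 0, 0, 30], [0, 0, -35, 0, 0, 0, 30], [0, 0, -44, 0, 0, 0, 30], [0, 0, -53, 0, 0, 0, 30], [0, 0, -60, 0, 0, 0, 30], [0, 0, -64, 0, 0, 0, 30], [0, 0, -65, 0, 0, 0, 30]]
  newtons: 40

```text
clock: 6.5
position: [0.6064, -0.0407, 0.2518]
orientation: [-0.195, -3.135, 0.004]
force: [-0.1, 0.7, -2.4]
width: 0.557
```

```bash
python3 -c "
from h import *
go(.4315,-.0305,.25)
cv2.imwrite('pics/s3.png',manip.grab_frame('side'))
cv2.imwrite('pics/c3.png',cv2.resize(cv2.imread('pics/s3.png')[60:260,260:440],None,fx=3,fy=3))"
```

```text
clock 6.5 pos [ 0.6064 -0.0407  0.2518] F [-0.1  0.7 -2.4] w 0.557 q [-0.01  0.53  0.06  1.52 -0.03  1.09  1.5 ]
shift mm [174.8 -11.5   2. ] turn [-0.003 -0.001 -0.002]
```

View pics/c3.png

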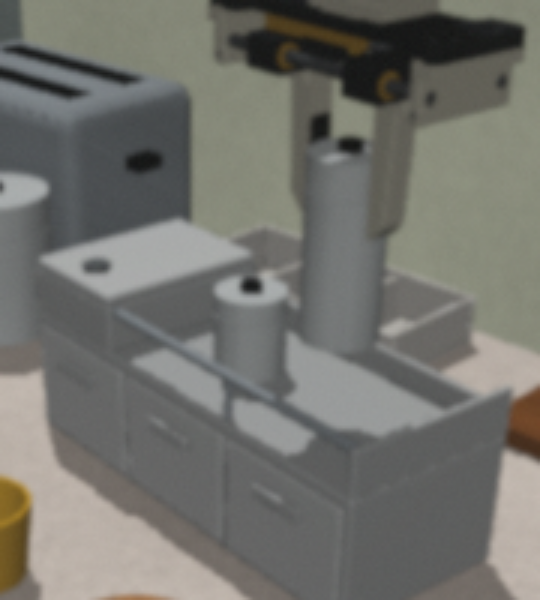

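The canister hangs clear with its bottom at crop row ~350, about 30 mm above the rail top by height. There is no slip and the short canister hasn't moved. I'll draw it forward.

Request:
arm_command:
  targets:
    - [[4, 0, 0, 0, 0, 0, 30], [16, -1, 0, 0, 0, 0, 30], [35, -2, 0, 0, 0, 0, 30], [60, -4, 0, 0, 0, 0, 30], [88, -6, 0, 0, 0, 0, 30], [116, -8, 0, 0, 0, 0, 30], [142, -9, 0, 0, 0, 0, 30], [161, -10, 0, 0, 0, 0, 30], [172, -11, 0, 0, 0, 0, 30], [175, -12, 0, 0, 0, 0, 30]]

```text
clock: 7.8
position: [0.4306, -0.0309, 0.2521]
orientation: [-0.195, -3.135, 0.004]
force: [0.4, 0.2, -2.7]
width: 0.554
```

```bash
python3 -c "
from h import *
go(.4315,-.0305,.100)
cv2.imwrite('pics/s4.png',manip.grab_frame('side'))
cv2.imwrite('pics/c4.png',cv2.resize(cv2.imread('pics/s4.png')[100:320,210:420],None,fx=2.5,fy=2.5))"
```

```text
clock 7.8 pos [ 0.4306 -0.0309  0.2521] F [ 0.4  0.2 -2.7] w 0.554 q [-0.02  0.25  0.05  1.98 -0.01  0.91  1.48]
shift mm [ -0.9   0.9 152.1] turn [-0.002 -0.    -0.002]
```

View pics/c4.png

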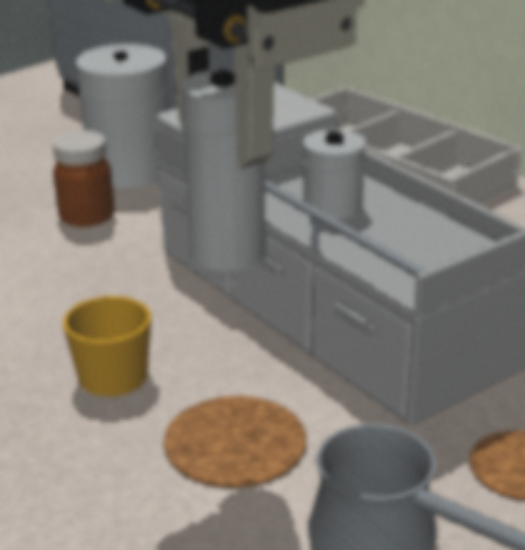

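The canister is held upright over the mat, whose centre is at crop (236,440). It is clear of the cup and pot. I'll lower it to about 8 mm above the mat, then set it down slowly.

Request:
arm_command:
  targets:
    - [[-1, 1, 5, 0, 0, 0, 30], [-1, 1, 18, 0, 0, 0, 30], [-1, 1, 36, 0, 0, 0, 30], [-1, 1, 56, 0, 0, 0, 30], [-1, 1, 77, 0, 0, 0, 30], [-1, 1, 98, 0, 0, 0, 30], [-1, 1, 118, 0, 0, 0, 30], [-1, 1, 135, 0, 0, 0, 30], [-1, 1, 147, 0, 0, 0, 30], [-1, 1, 151, 0, 0, 0, 30]]

```text
clock: 9.1
position: [0.4315, -0.0306, 0.1001]
orientation: [-0.195, -3.133, 0.004]
force: [0.8, 0.6, -2.0]
width: 0.553
```

```bash
python3 -c "
from h import *
go(.4315,-.0305,.0917)
cv2.imwrite('pics/s5.png',manip.grab_frame('side'))
cv2.imwrite('pics/c5.png',cv2.resize(cv2.imread('pics/s5.png')[180:320,230:400],None,fx=4,fy=4))"
```

```text
clock 9.1 pos [ 0.4315 -0.0306  0.1001] F [ 0.8  0.6 -2. ] w 0.553 q [-0.01  0.5   0.04  2.17 -0.03  0.48  1.5 ]
shift mm [0.  0.2 8.4] turn [-0.003 -0.002 -0.002]
```

View pics/c5.png

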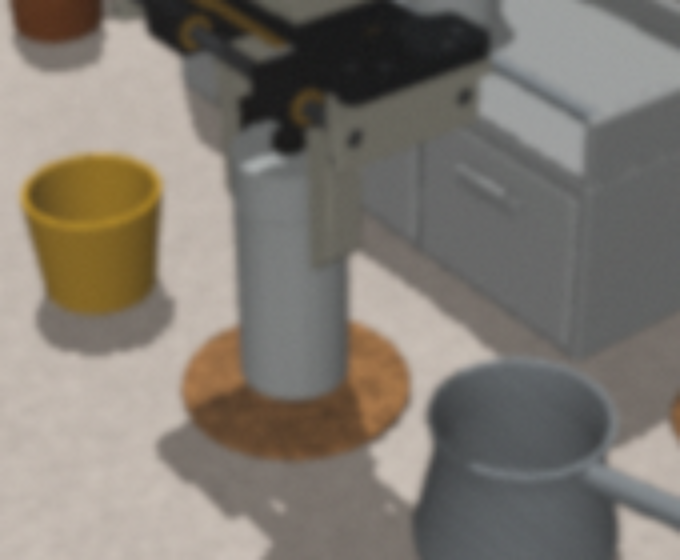

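The canister's bottom, near crop (294,370), hovers centrally over the mat (centre ≈ (296,390)). I'll lower it the last 9 mm gently.

Request:
arm_command:
  targets:
    - [[0, 0, 1, 0, 0, 0, 30], [0, 0, 2, 0, 0, 0, 30], [0, 0, 3, 0, 0, 0, 30], [0, 0, 4, 0, 0, 0, 30], [0, 0, 5, 0, 0, 0, 30], [0, 0, 6, 0, 0, 0, 30], [0, 0, 6.5, 0, 0, 0, 30], [0, 0, 7, 0, 0, 0, 30], [0, 0, 7.5, 0, 0, 0, 30], [0, 0, 8, 0, 0, 0, 30]]

```text
clock: 10.4
position: [0.4316, -0.0307, 0.0922]
orientation: [-0.195, -3.134, 0.004]
force: [-0.1, 0.7, -2.8]
width: 0.553
```

Request:
arm_command:
  targets:
    - [[0, 0, 0.3, 0, 0, 0, 30], [0, 0, 0.6, 0, 0, 0, 30], [0, 0, 0.9, 0, 0, 0, 30], [0, 0, 1, 0, 0, 0, 30], [0, 0, 1, 0, 0, 0, 30], [0, 0, 1, 0, 0, 0, 30], [0, 0, 1, 0, 0, 0, 30], [0, 0, 1, 0, 0, 0, 30], [0, 0, 1, 0, 0, 0, 30], [0, 0, 1, 0, 0, 0, 30]]

```text
clock: 11.65
position: [0.4317, -0.0306, 0.0915]
orientation: [-0.195, -3.134, 0.004]
force: [-0.3, 0.4, 6.2]
width: 0.556
```

Contact: the vertical force went from -2.8 to +6.2 N. I'll release gradually.

Request:
arm_command:
  targets:
    - [[0, 0, 0, 0, 0, 0, 56], [0, 0, 0, 0, 0, 0, 58], [0, 0, 0, 0, 0, 0, 62], [0, 0, 0, 0, 0, 0, 68], [0, 0, 0, 0, 0, 0, 76], [0, 0, 0, 0, 0, 0, 86], [0, 0, 0, 0, 0, 0, 100], [0, 0, 0, 0, 0, 0, 100], [0, 0, 0, 0, 0, 0, 100], [0, 0, 0, 0, 0, 0, 100]]

```text
clock: 12.9
position: [0.4317, -0.0306, 0.0915]
orientation: [-0.195, -3.134, 0.004]
force: [-0.5, -0.5, 0.7]
width: 1.001
```

Request:
arm_command:
  targets:
    - [[0, 0, -3, 0, 0, 0, 100], [0, 0, -12, 0, 0, 0, 100], [0, 0, -25, 0, 0, 0, 100], [0, 0, -40, 0, 0, 0, 100], [0, 0, -58, 0, 0, 0, 100], [0, 0, -76, 0, 0, 0, 100], [0, 0, -95, 0, 0, 0, 100], [0, 0, -115, 0, 0, 0, 100], [0, 0, -130, 0, 0, 0, 100], [0, 0, -135, 0, 0, 0, 100]]

```text
clock: 14.15
position: [0.4323, -0.0304, 0.2281]
orientation: [0.195, 3.134, -0.004]
force: [0.1, 0.0, 0.0]
width: 0.997
```

```bash
python3 -c "
from h import *
go(.44,.25,.25)
cv2.imwrite('pics/s6.png',manip.grab_frame('side'))
cv2.imwrite('pics/c6.png',cv2.resize(cv2.imread('pics/s6.png')[120:320,200:440],None,fx=3,fy=3))"
```

```text
clock 14.15 pos [ 0.4323 -0.0304  0.2281] F [0.1 0.  0. ] w 0.997 q [-0.02  0.28  0.05  2.02 -0.02  0.84  1.49]
shift mm [ 27.1 279.1 -22.6] turn [-0.002  0.002 -0.002]
```

View pics/c6.png

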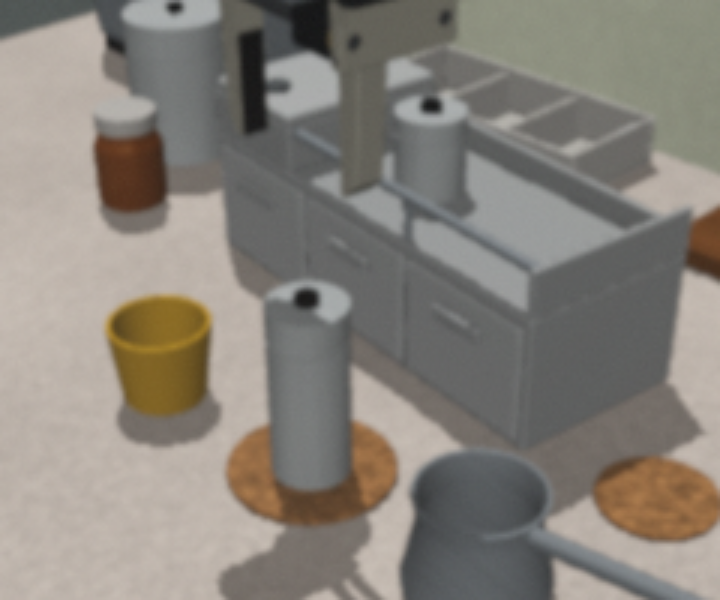

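The canister stands upright on the mat, knob at crop (307,299), and the short canister is still on the shelf. One numeric check before I hand it in.

```bash
python3 -c "
from h import *
p=lambda u,v:((u+.5)/3-.5+200,(v+.5)/3-.5+120)
k=onz('side',p(307,298),.1285); print(k,'offset mm',(k[:2]-[.4315,-.0305])*1000)
s=onz('side',p(432,104),.1635); print('short',s)
manip.sign_off()"
```

```text
[ 0.43425575 -0.02839789  0.1285    ] offset mm [2.75574586 2.10211344]
short [0.63452986 0.06213648 0.1635    ]
the job is handed in; nothing more can be done
```

The tall canister now stands upright near the middle of the 110 mm cork mat, and the short canister is still standing on the shelf. I lifted the tall one straight up until its bottom was about 30 mm above the rail and drew it forward. I set it down gently, with about 6 N upward on the wrist at contact, then released it. The gripper backed off about 135 mm, and I handed the job in at about 14.2 s.

- **Placement:** the last side picture puts the canister's knob about 3.5 mm from the mat centre. The arm's measured position at release was within 0.3 mm of it. The gap is small next to the 2 mm calibration and hand-picked pixels.
- **Short canister:** the last check put its knob about 8 mm from my first estimate (x 0.6345 vs 0.628, y 0.062 vs 0.0575). The first used both cameras; the last used only the side view at an assumed height. In the pictures it looks unmoved and I saw no sign of contact, but I did not resolve the difference with a second view.
- **Top camera:** I took no top picture after the placement, so the final position rests on the side camera and the arm's own reading.

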